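# Move the toy cable car to the turntable's hook

## Robot

A 6-joint arm with a two-finger parallel gripper is mounted at the origin on the work surface. World frame = base frame: x ahead of the robot, y to its left, z up, the work surface at z = 0. Lengths are in m, angles in rad, forces in N, time in s.
With the tool pointing down it reaches from about 0.3 to 0.775 m from the base axis. Payload 14.6 kg.
Tool frame: the origin (TCP) lies on the centre line of the jaws, within the pads' length; the fingertips stand 19 mm ahead of it and the grasp point (between the pads) is the TCP; y points along the fingers, x is the direction in which the jaws open and shut, and the axes are right-handed (so a half turn about y gives the same grasp; the last joint's range is limited). The gripper opens to 94 mm and grips with 3 to 60 N. Pads are 16 mm wide; open, the fingers measure 119 mm over their backs; the gripper's body (75 mm by 177 mm) begins 78 mm behind the grasp point.
Start: joints at [1.152, 0.3, 1.521, -0, 1.321, -0.067], TCP at [0.19, 0.516, 0.224] pointing down, gripper open.
Joint ranges: [-3.03, 3.03], [-0.79, 2.21], [0.23, 2.52], [-1.04, 4.18], [0, 3.07], [-2.55, 2.55]. Speed limits (rad/s): [2.22, 2.22, 2.57, 3.14, 3.14, 3.14].

## Interface

Orientations are given as [roll, pitch, yaw] about the fixed x, y, z axes, in that order (R = Rz(yaw) Ry(pitch) Rx(roll)).
In Python, from station import get_obs, cams, workorder gives the robot as it stands.
- The arm moves only by the shell command python3 -m handwheel 'ROWS' [FORCE]. ROWS is JSON, a list of rows, each an object of numbers: "fingers": the opening, from -1 (shut) to 1 (fully open); "x", "y", "z": the shift along the tool's x, y, z in m; "spin": the turn about the tool's y in degrees. In form: [{"fingers": .., "x": .., "y": .., "z": .., "spin": ..}, ...]. A call has exactly 10 rows; each row is the pose to reach, as a shift and turn from the pose commanded when the call began, along the tool's axes at that moment; what a row does not reach only later rows make up. A row lasts 1/10 s, in which the tool goes at most 50 mm and 8.59 degrees, less where a joint would pass 70% of its speed; a pose out of reach is approached as far as the arm can. A call with a gripper value outside its range is refused whole. The fingers move at their own pace and stop on an object; FORCE is the grip in N (left out, the last holds). Time passes only in rows, so rows that repeat a pose let the fingers close, or fill a call up. It gives the time, the measured TCP pose, the force and the opening at its end, in the units of the state.
- get_obs(): the state, without advancing time (a new reading comes with each control period).
- cams.camera(name): name is "side" or "top" or "wrist"; returns (picture, depth): 384x512x3 uint8, red, green, blue; 384x512 float32, m along the optical axis (not along the pixel's ray), 0 where there is no reading.
- cams.get_calibration(name): a dict with "fx", "fy", "cx", "cy" (pixels), "view" (4x4, takes a point from world to camera coordinates). Camera axes: x right, y down, z forward; pixel columns grow to the right and rows downward; lengths in m; the calibration is good to about 2 mm. A picture is of the moment at which its call begins: read the wrist's pose just before it. get_calibration takes no time and is no camera call; for the wrist camera it gives the pose at the moment of the call.
- workorder.hand_in(): hands the job in, once; it reports no verdict.
The state is a dict: "time_s": time; "qpos": joint angles; "joint_vel": joint speeds; "tau": joint torques, N m; "ee_pos": TCP position; "eef_rot": TCP orientation; "force": force on the tool from outside, world axes, zero at the start; "moment": the same for the moment, N m; "grip_width": finger opening in m.
Only numpy, scipy, OpenCV 4.12 (cv2) and the standard library are available. Lean on these libraries where they do the work, as an engineer would, in place of code of your own. Each camera call takes 0.05 s, during which the arm holds its last target. There are 200 camera calls.

## Task

First turn the toy turntable by its upright dowel handle until the fin on the turntable's far rim stands in line with the fixed fin on the base just beyond it. Then lift the hanging cable-car cabin off the hook of the separate stand and, without setting it down anywhere and keeping it level, hang it on the middle of the turntable's hook: lower it gently, feeling for the hook, which must take the weight before you let go. Leave it hanging still and level with the fins still in line, and leave the other loose toys where they are.

Things in the scene. Friction and masses are not known exactly. Their poses are not given: they have to be found in the camera images.
- plinth: Fixed wooden base of the turntable, a disc 224 mm across, 16 mm tall. Origin: centre of its underside, on the turning axis. Its +x axis points to the fixed index fin, roughly away from the robot. It carries the turntable and, on that, the mast with its hook.
- index (a point): Top of the fixed index fin on the base, 61 mm above the table, 125 mm from the turning axis. The fin is upright, 6 mm thick, 22 mm long radially.
- pointer (a point): Top of the pointer fin on the turntable's far rim, 66 mm above the table, 90 mm from the turning axis. 6 mm thick, 26 mm long radially.
- turntable (a joint): Turntable angle on its base, rad, counter-clockwise from above positive, stops at +-1.4. At 0 pointer and index fins are in line. Starts at +0.5 to +1.1 and stays where left (friction 0.18 N m, some 2 N at the handle). It is a wooden disc 208 mm across, upper face 30 mm above the table, with a sleeve 28 mm in diameter, 100 mm tall, on its axis.
- handle (a point): Centre of the top of the turntable's handle, an upright round dowel 22 mm in diameter fixed on the disc, 50 mm tall (from 30 to 80 mm above the table), 84 mm from the turning axis; its direction from the axis is base yaw + joint angle + 90 degrees (counter-clockwise from the pointer). It does not spin in itself.
- perch (a point): Point on the disc's upper face, 30 mm above the table, straight below the middle of the turntable hook's seat, 75 mm from the turning axis, opposite the pointer. Turns with the disc; its +x axis points from the seat to the mast. The seat's height is not given: the telescopic mast was set by hand so that the seat is 190 to 215 mm above the table. Find it by touch; it does not give.
- seat (a point): Middle of the stand hook's seat, 200 mm above the table; +x points to the post. Both hooks: a flat wooden arm 36 mm wide (y), 8 mm thick, from the mast or post (no taller than the arm) out to 94 mm from its axis. The seat, 75 mm from that axis, is a flat some 26 mm long (x) between two lips leaning outward, lip tops 14 mm above it. The open end is at -x; bring things in from there above the lips.
- stand: Fixed wooden hook stand: foot 130 x 110 x 22 mm, post 20 mm in diameter. Origin: on the table under the post's axis. Its hook reaches in stand -x.
- gondola: The hanging cable-car cabin, 0.2 to 0.42 kg, at first on the stand's hook. Open wooden cabin 70 (x) by 120 (y) by 50 mm tall; from its ends rises a rigid steel bail: uprights at y = +-54 mm and between them a level bar along y, 130 mm above the underside, which lies on the hook. A grip tab stands above the bar. Origin: centre of the underside; z up. Front and back are alike.
- bar (a point): Middle of the gondola's bar (round, 10 mm in diameter, along y), 130 mm above the underside. Wooden grip tab above it: 14 mm thick (x), 46 mm wide (y), from 12 to 58 mm above the bar; pinch it across its thickness.
- bus: Bystander: red tin toy bus, 110 x 44 x 53 (mm). Origin: on its underside, at the centre.
- cat: Bystander: white ceramic lucky cat, 76 wide, 120 tall (mm). Origin: on its underside, at the centre.
- jar: Bystander: glass jar, 68 diameter, 105 tall (mm). Origin: on its underside, at the centre.
- mallet: Bystander: wooden xylophone mallet, 190 long, lying (mm). Origin: on its underside, near the middle.
- stacker: Bystander: wooden ring stacker, 90 diameter, 82 tall (mm). Origin: on its underside, at the centre.
- loco: Bystander: wooden toy locomotive, 115 x 45 x 76 (mm). Origin: on its underside, at the centre.
Things that resemble listed ones, but are neither listed nor needed, are in the scene too. Leave any blue look-alike of the gondola alone.

How it is judged:
By the outcome, as a careful person would: the job done as asked, in the order asked, and still so for the second after the job is handed in, with the robot touching nothing.
It also fails if it takes over 72 s, if anything falls off the work surface, if the arm or the gripper's body presses on something with over 40 N, if the wrist force passes 120 N, or if a joint passes its speed limit or range.

## Working session

There is one attempt and no reset: what is moved stays moved. The work goes in short steps, Python scripts to look and compute and a shell command to move; the robot and the scene stay as the last step left them, time stands still between calls to the robot, and variables do not carry over. Pictures are saved under pics/ and viewed, about 8 in all and at most 12, crops included, and the job is handed in when it is done.

```bash
ls; mkdir -p pics; python3 - <<'E'
from station import get_obs,cams
import cv2,numpy as np
o=get_obs();print({k:np.round(v,3) for k,v in o.items()})
for n in('top','side'):
    p,d=cams.camera(n);cv2.imwrite(f'pics/{n}0.png',cv2.cvtColor(p,cv2.COLOR_RGB2BGR));np.savez(f'pics/{n}0.npz',p=p,d=d,**{k:np.array(v) for k,v in cams.get_calibration(n).items()})
    c=cams.get_calibration(n);print(n,c['fx'],c['cx'],c['cy'],np.round(c['view'],3))
a=[cv2.imread(f'pics/{n}0.png') for n in('top','side')]
E
```

```text
pics
{'time_s': np.float64(0.0), 'qpos': array([ 1.152,  0.3  ,  1.522,  0.   ,  1.321, -0.067]), 'joint_vel': array([-0.001, -0.003, -0.   ,  0.001,  0.001, -0.001]), 'tau': array([-1.0000e-03, -5.3181e+01, -3.5273e+01,  7.1000e-02,  2.4000e-02,
       -0.0000e+00]), 'ee_pos': array([0.189, 0.516, 0.224]), 'eef_rot': array([-1.571e+00,  1.000e-03,  1.219e+00]), 'force': array([ 1.158, -0.018, -0.197]), 'moment': array([ 0.018, -0.007, -0.039]), 'grip_width': np.float64(0.094)}
top 371.50553023982764 253.2375150876127 186.35621652437047 [[-0.011 -1.    -0.006  0.008]
 [-0.971  0.012 -0.237  0.616]
 [ 0.237  0.003 -0.971  1.246]
 [ 0.     0.     0.     1.   ]]
side 356.3842111299694 260.41873284464975 193.49292280125363 [[ 0.998 -0.057 -0.02  -0.575]
 [-0.053 -0.67  -0.741  0.134]
 [ 0.029  0.741 -0.671  1.006]
 [ 0.     0.     0.     1.   ]]
```

View pics/top0.png

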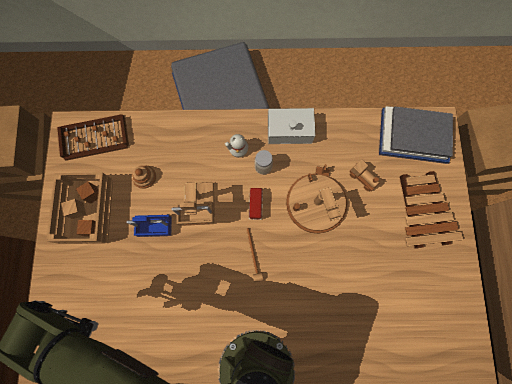

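View pics/side0.png

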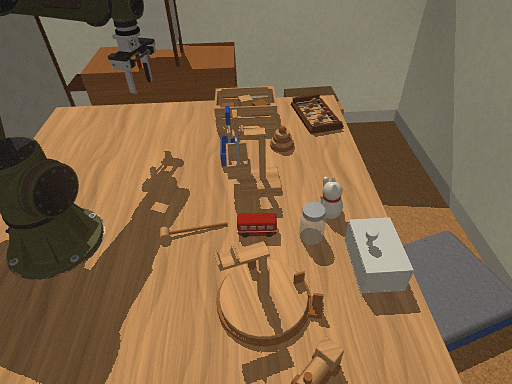

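Top view: the turntable is at about (317,203), the blue look-alike at (152,225) and the stand at about (200,195). I'll enlarge both regions to tell the gondola from the look-alikes.

```bash
python3 - <<'E'
import cv2,numpy as np
t=cv2.imread('pics/top0.png');s=cv2.imread('pics/side0.png')
A=cv2.resize(t[150:260,125:225],(400,440),interpolation=3)
B=cv2.resize(t[155:245,280:380],(400,360),interpolation=3)
C=cv2.resize(s[80:220,200:300],(400,560),interpolation=3)
im=np.zeros((600,800,3),np.uint8)
A=cv2.resize(A,(300,330));B=cv2.resize(B,(300,270));im[:330,:300]=A;im[330:,:300]=B
D=cv2.resize(s[90:210,205:295],(250,333),interpolation=3);im[:333,305:555]=D
E=cv2.resize(s[230:345,210:335],(283,260),interpolation=3);im[338:598,305:588]=E
cv2.imwrite('pics/c1.png',im)
E
```

```text
(no output)
```

View pics/c1.png

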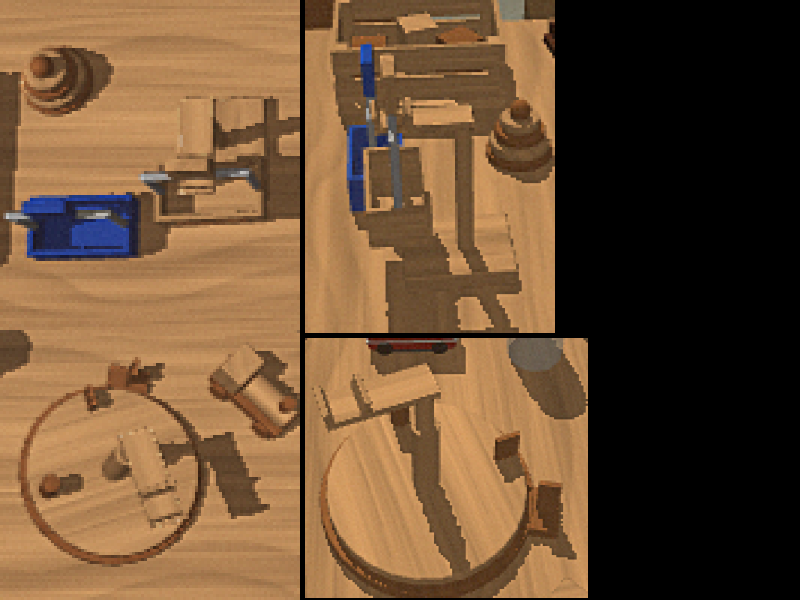

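The wooden gondola at top px (200,195) hangs on the stand hook: its steel bail ends are at about (177,209) and (208,208), and the tab stands over the arm. The blue one at (152,225) is the look-alike, so I'll take the wooden one. On the turntable, the handle top is at about (297,207), the pointer at (312,177) and the index at (323,168). Next I'll get positions from the depth.

```bash
cat > h.py <<'E'
import numpy as np,cv2
from station import get_obs,cams
def cloud(p,d,c):
    v,u=np.nonzero(d>0);z=d[v,u].astype(float)
    P=np.c_[(u-c['cx'])/c['fx']*z,(v-c['cy'])/c['fy']*z,z]
    V=np.array(c['view']);return (P-V[:3,3])@V[:3,:3],p[v,u].astype(int),u,v
def shot(n):
    c=cams.get_calibration(n);p,d=cams.camera(n);return p,d,c
E
python3 - <<'E'
from h import *
for n in('top','side'):
    f=np.load(f'pics/{n}0.npz');W,C,u,v=cloud(f['p'],f['d'],f)
    def box(x0,x1,y0,y1,z0,z1):return (W[:,0]>x0)&(W[:,0]<x1)&(W[:,1]>y0)&(W[:,1]<y1)&(W[:,2]>z0)&(W[:,2]<z1)
    print(n,'table z',np.median(W[box(.3,.5,-.3,.3,-.02,.02)][:,2]))
    m=box(.3,.75,-.4,0,.024,.036);D=W[m]
    # convex hull fit of the disc
    h=cv2.convexHull(D[:,:2].astype(np.float32))[:,0]
    A=np.c_[2*h,np.ones(len(h))];s=np.linalg.lstsq(A,(h**2).sum(1),rcond=None)[0]
    print('disc',len(D),s[:2],np.sqrt(s[2]+s[0]**2+s[1]**2),cv2.minEnclosingCircle(D[:,:2].astype(np.float32)))
    for nm,z0,z1,reg in [('fins/handle',.05,.095,(.35,.75,-.35,0)),('ttarm',.15,.26,(.35,.75,-.35,0)),('gond+stand',.14,.18,(.35,.75,.05,.27)),('gond',.18,.3,(.35,.75,.05,.27))]:
        m=box(*reg,z0,z1);img=np.zeros((384,512),np.uint8);img[v[m],u[m]]=1
        k,l,st,_=cv2.connectedComponentsWithStats(img,connectivity=8);lab=l[v,u]*m
        for i in range(1,k):
            if st[i,4]<4:continue
            q=W[lab==i];print(nm,st[i,4],'px',u[lab==i].mean().round(),v[lab==i].mean().round(),'c',q.mean(0).round(3),'min',q.min(0).round(3),'max',q.max(0).round(3),'col',C[lab==i].mean(0).round())
E
```

```text
top table z -0.0011584015500008863
disc 1961 [ 0.52223206 -0.15014396] 0.24170651217313457 ((0.4977319836616516, -0.1909758597612381), 0.2735765874385834)
fins/handle 97 px 263.0 166.0 c [ 0.691 -0.036  0.073] min [ 0.679 -0.069  0.052] max [ 0.726 -0.007  0.095] col [114. 102.  87.]
fins/handle 12 px 325.0 167.0 c [ 0.689 -0.26   0.06 ] min [ 0.679 -0.264  0.053] max [ 0.7   -0.257  0.065] col [132.  84.  49.]
fins/handle 20 px 310.0 177.0 c [ 0.653 -0.205  0.061] min [ 0.642 -0.211  0.051] max [ 0.667 -0.201  0.068] col [122.  76.  45.]
fins/handle 157 px 257.0 203.0 c [ 0.561 -0.014  0.053] min [ 0.509 -0.027  0.05 ] max [ 0.616 -0.001  0.059] col [133.  37.  28.]
fins/handle 24 px 317.0 201.0 c [ 0.56  -0.224  0.073] min [ 0.554 -0.235  0.051] max [ 0.574 -0.218  0.091] col [110.  80.  51.]
fins/handle 37 px 296.0 206.0 c [ 0.542 -0.15   0.075] min [ 0.533 -0.159  0.053] max [ 0.554 -0.141  0.083] col [117.  71.  41.]
ttarm 387 px 330.0 204.0 c [ 0.526 -0.243  0.197] min [ 0.473 -0.276  0.186] max [ 0.581 -0.213  0.213] col [178. 132.  86.]
gond+stand 6 px 209.0 210.0 c [0.516 0.
[... 1018 characters left out ...]
57  -0.238  0.073] min [ 0.556 -0.242  0.05 ] max [ 0.584 -0.228  0.095] col [108.  79.  50.]
fins/handle 50 px 318.0 296.0 c [ 0.691 -0.259  0.058] min [ 0.68  -0.262  0.051] max [ 0.703 -0.254  0.064] col [111.  70.  39.]
ttarm 954 px 243.0 256.0 c [ 0.531 -0.243  0.196] min [ 0.475 -0.272  0.15 ] max [ 0.584 -0.208  0.214] col [172. 127.  80.]
gond+stand 68 px 262.0 144.0 c [0.594 0.2   0.16 ] min [0.586 0.195 0.14 ] max [0.602 0.205 0.18 ] col [103.  76.  48.]
gond+stand 42 px 238.0 155.0 c [0.522 0.147 0.16 ] min [0.517 0.143 0.14 ] max [0.527 0.152 0.18 ] col [89. 84. 80.]
gond 488 px 243.0 131.0 c [0.542 0.192 0.212] min [0.498 0.145 0.181] max [0.605 0.229 0.265] col [142. 108.  73.]
```

Disc geometry: pointer (.655,-.205) and handle (.543,-.150) are 125 mm apart, against 123 expected. This puts the axis at about (.569,-.231). The index is 124 mm from it, the base yaw is about -13.5°, and the joint is at about +0.53. I'll write a helper for tool-axis shifts and refine the gondola measurements.

```bash
cat >> h.py <<'E'
def go(x,y,z,yaw):
    "shift in tool axes from present pose to world target, yaw in deg (tool pointing down)"
    o=get_obs();p=o['ee_pos'];a=o['eef_rot'][2];d=np.array([x,y,z])-p
    s=(np.degrees(a)-yaw+90)%180-90
    print('t',round(float(o['time_s']),2),'pos',p.round(4),'rpy',np.degrees(o['eef_rot']).round(2),'F',o['force'].round(2),'| x %.4f y %.4f z %.4f spin %.1f'%(d[0]*np.cos(a)+d[1]*np.sin(a),-d[2],-d[0]*np.sin(a)+d[1]*np.cos(a),s))
E
python3 - <<'E'
from h import *
for n in('top','side'):
    f=np.load(f'pics/{n}0.npz');W,C,u,v=cloud(f['p'],f['d'],f)
    def box(x0,x1,y0,y1,z0,z1):return (W[:,0]>x0)&(W[:,0]<x1)&(W[:,1]>y0)&(W[:,1]<y1)&(W[:,2]>z0)&(W[:,2]<z1)
    def rep(nm,m):
        if m.sum()<4:return print(n,nm,m.sum())
        q=W[m];print(n,nm,len(q),'c',q.mean(0).round(3),'min',q.min(0).round(3),'max',q.max(0).round(3),'rect',[np.round(t,3) for t in cv2.minAreaRect(q[:,:2].astype(np.float32))])
    rep('tab top',box(.45,.62,.1,.26,.252,.275));rep('tab',box(.45,.62,.1,.26,.225,.275))
    rep('stand arm',box(.535,.62,.1,.26,.193,.207))
    rep('stand lips',box(.47,.62,.1,.26,.209,.218))
    rep('tt arm',box(.45,.62,-.3,-.18,.185,.225))
    b=(C[:,2]>C[:,0]+40)&(W[:,2]>.01)&box(.3,.6,.2,.5,0,.4)
    rep('blue',b);rep('blue area',box(.4,.52,.262,.42,.1,.4))
    rep('steel',(abs(C[:,0]-C[:,2])<25)&box(.47,.56,.12,.28,.19,.215))
E
python3 -c "
from h import *
go(.545,-.15,.16,2)"
```

```text
top tab top 76 c [0.516 0.199 0.261] min [0.51  0.178 0.252] max [0.525 0.221 0.266] rect [array([0.517, 0.199]), array([0.014, 0.043]), np.float64(3.918)]
top tab 106 c [0.515 0.198 0.254] min [0.509 0.177 0.226] max [0.525 0.221 0.266] rect [array([0.517, 0.199]), array([0.014, 0.044]), np.float64(3.105)]
top stand arm 210 c [0.571 0.202 0.198] min [0.537 0.183 0.193] max [0.603 0.22  0.205] rect [array([0.57 , 0.201]), array([0.066, 0.036]), np.float64(1.816)]
top stand lips 59 c [0.516 0.2   0.212] min [0.496 0.146 0.209] max [0.538 0.253 0.216] rect [array([0.517, 0.199]), array([0.107, 0.042]), np.float64(89.486)]
top tt arm 387 c [ 0.526 -0.243  0.197] min [ 0.473 -0.276  0.186] max [ 0.581 -0.213  0.213] rect [array([ 0.526, -0.243]), array([0.106, 0.038]), np.float64(16.926)]
top blue 226 c [0.485 0.362 0.08 ] min [0.452 0.303 0.01 ] max [0.523 0.425 0.191] rect [array([0.488, 0.364]), array([0.122, 0.071]), np.float64(89.941)]
top blue area 166 c [0.486 0.357 0.16 ] min [0.48  0.305 0.1  ] max [0.494 0.418 0.191] rect [array([0.487, 0.362]), array([0.014, 0.113]), np.float6
[... 869 characters left out ...]
0.584 -0.208  0.214] rect [array([ 0.529, -0.241]), array([0.106, 0.038]), np.float64(16.209)]
side blue 199 c [0.477 0.363 0.087] min [0.456 0.303 0.011] max [0.523 0.427 0.191] rect [array([0.489, 0.365]), array([0.124, 0.066]), np.float64(89.036)]
side blue area 128 c [0.491 0.34  0.156] min [0.483 0.262 0.1  ] max [0.506 0.419 0.191] rect [array([0.489, 0.34 ]), array([0.022, 0.157]), np.float64(4.407)]
side steel 47 c [0.521 0.162 0.205] min [0.508 0.145 0.192] max [0.526 0.193 0.212] rect [array([0.517, 0.169]), array([0.016, 0.048]), np.float64(2.488)]
t 0.1 pos [0.1894 0.5161 0.2239] rpy [-8.999e+01  6.000e-02  6.985e+01] F [-0.23 -0.34  0.41] | x -0.5028 y 0.0639 z -0.5633 spin 67.8
```

```bash
python3 -m handwheel '[{"fingers":1,"x":-0.033,"y":0,"z":-0.037,"spin":5},{"fingers":1,"x":-0.065,"y":0,"z":-0.073,"spin":13},{"fingers":1,"x":-0.098,"y":0,"z":-0.11,"spin":21},{"fingers":1,"x":-0.13,"y":0,"z":-0.147,"spin":29},{"fingers":1,"x":-0.163,"y":0,"z":-0.183,"spin":37},{"fingers":1,"x":-0.197,"y":0,"z":-0.22,"spin":45},{"fingers":1,"x":-0.23,"y":0,"z":-0.257,"spin":53},{"fingers":1,"x":-0.263,"y":0,"z":-0.293,"spin":60},{"fingers":1,"x":-0.295,"y":0,"z":-0.33,"spin":68},{"fingers":1,"x":-0.328,"y":0,"z":-0.367,"spin":68}]' 12
python3 -c "
from h import *
go(.545,-.15,.16,2)"
```

```text
time_s: 1.1
ee_pos: [0.4215, 0.0799, 0.2245]
eef_rot: [-1.571, -0.0, 0.027]
force: [1.0, -0.1, -0.4]
grip_width: 0.094
t 1.1 pos [0.4215 0.0799 0.2245] rpy [-9.00e+01 -2.00e-02  1.55e+00] F [ 1.   -0.06 -0.42] | x 0.1172 y 0.0645 z -0.2332 spin -0.5
```

```bash
python3 -m handwheel '[{"fingers":1,"x":0.02,"y":0,"z":-0.04,"spin":0},{"fingers":1,"x":0.04,"y":0.01,"z":-0.08,"spin":-3},{"fingers":1,"x":0.06,"y":0.02,"z":-0.12,"spin":-6},{"fingers":1,"x":0.08,"y":0.03,"z":-0.16,"spin":-9},{"fingers":1,"x":0.1,"y":0.04,"z":-0.2,"spin":-12},{"fingers":1,"x":0.117,"y":0.05,"z":-0.233,"spin":-13},{"fingers":1,"x":0.117,"y":0.0645,"z":-0.233,"spin":-13},{"fingers":1,"x":0.117,"y":0.07,"z":-0.233,"spin":-13},{"fingers":1,"x":0.117,"y":0.07,"z":-0.233,"spin":-13},{"fingers":1,"x":0.117,"y":0.07,"z":-0.233,"spin":-13}]'
python3 - <<'E'
from h import *
p,d,c=shot('wrist');cv2.imwrite('pics/w1.png',cv2.cvtColor(p,cv2.COLOR_RGB2BGR))
W,C,u,v=cloud(p,d,c)
def box(x0,x1,y0,y1,z0,z1):return (W[:,0]>x0)&(W[:,0]<x1)&(W[:,1]>y0)&(W[:,1]<y1)&(W[:,2]>z0)&(W[:,2]<z1)
for nm,m in [('handle top',box(.52,.57,-.18,-.12,.073,.086)),('pointer',box(.63,.69,-.24,-.18,.045,.07)),('index',box(.66,.73,-.29,-.24,.045,.07)),('sleeve',box(.53,.61,-.27,-.19,.12,.137))]:
    q=W[m]
    if len(q)>5:print(nm,len(q),q.mean(0).round(4),[np.round(t,4) for t in cv2.minAreaRect(q[:,:2].astype(np.float32))])
go(.545,-.15,.062,14)
E
```

```text
time_s: 2.1
ee_pos: [0.5454, -0.1463, 0.1551]
eef_rot: [-1.571, -0.001, 0.26]
force: [0.1, -1.1, -0.2]
grip_width: 0.094
handle top 427 [ 0.5462 -0.1462  0.0796] [array([ 0.5466, -0.1472]), array([0.0205, 0.0211]), np.float64(14.0677)]
pointer 137 [ 0.6473 -0.2034  0.059 ] [array([ 0.6489, -0.2043]), array([0.0099, 0.0071]), np.float64(19.522)]
index 62 [ 0.6956 -0.2578  0.0609] [array([ 0.6934, -0.2574]), array([0.0061, 0.0178]), np.float64(81.4371)]
sleeve 132 [ 0.5707 -0.2276  0.1316] [array([ 0.5707, -0.228 ]), array([0.0267, 0.0167]), np.float64(18.7071)]
t 2.15 pos [ 0.5456 -0.1464  0.1554] rpy [-9.004e+01 -6.000e-02  1.490e+01] F [-0.57 -0.43 -0.21] | x -0.0015 y 0.0934 z -0.0033 spin 0.9
```

View pics/w1.png

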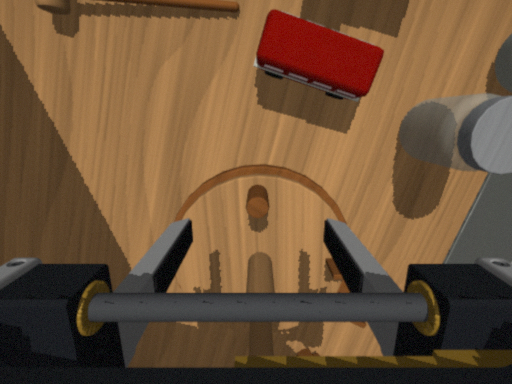

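The wrist view shows the handle top at (257,205), centred between the jaws. It measures (.546,-.147), z .080, which fits. I'll descend and pinch it.

```bash
python3 -m handwheel '[{"fingers":1,"x":0,"y":0.02,"z":-0.001,"spin":0},{"fingers":1,"x":0.001,"y":0.045,"z":-0.001,"spin":0},{"fingers":1,"x":0.001,"y":0.07,"z":-0.001,"spin":0},{"fingers":1,"x":0.001,"y":0.09,"z":-0.001,"spin":0},{"fingers":0,"x":0.001,"y":0.092,"z":-0.001,"spin":0},{"fingers":-0.6,"x":0.001,"y":0.092,"z":-0.001,"spin":0},{"fingers":-0.6,"x":0.001,"y":0.092,"z":-0.001,"spin":0},{"fingers":-0.6,"x":0.001,"y":0.092,"z":-0.001,"spin":0},{"fingers":-0.6,"x":0.001,"y":0.092,"z":-0.001,"spin":0},{"fingers":-0.6,"x":0.001,"y":0.092,"z":-0.001,"spin":0}]' 12
python3 - <<'E'
from h import *
c=np.array([.5702,-.2295])
for a in (97,87,76.5): print(a);go(*(c+.084*np.array([np.cos(np.radians(a)),np.sin(np.radians(a))])),.063,a-92)
E
```

```text
time_s: 3.15
ee_pos: [0.5468, -0.148, 0.0629]
eef_rot: [-1.571, -0.001, 0.259]
force: [-0.2, 0.4, 0.1]
grip_width: 0.0497
97
t 3.15 pos [ 0.5468 -0.148   0.0629] rpy [-9.002e+01 -3.000e-02  1.484e+01] F [-0.17  0.38  0.07] | x 0.0132 y -0.0001 z -0.0016 spin 9.8
87
t 3.15 pos [ 0.5468 -0.148   0.0629] rpy [-9.002e+01 -3.000e-02  1.484e+01] F [-0.17  0.38  0.07] | x 0.0274 y -0.0001 z -0.0049 spin 19.8
76.5
t 3.15 pos [ 0.5468 -0.148   0.0629] rpy [-9.002e+01 -3.000e-02  1.484e+01] F [-0.17  0.38  0.07] | x 0.0416 y -0.0001 z -0.0109 spin 30.3
```

```bash
python3 -m handwheel '[{"fingers":-0.7,"x":0,"y":0,"z":0,"spin":0},{"fingers":-0.7,"x":0,"y":0,"z":0,"spin":0},{"fingers":-0.7,"x":0,"y":0,"z":0,"spin":0},{"fingers":-0.7,"x":0,"y":0,"z":0,"spin":0},{"fingers":-0.7,"x":0.002,"y":0,"z":0,"spin":2},{"fingers":-0.7,"x":0.007,"y":0,"z":-0.0005,"spin":6},{"fingers":-0.7,"x":0.013,"y":0,"z":-0.0015,"spin":10},{"fingers":-0.7,"x":0.019,"y":0,"z":-0.003,"spin":14},{"fingers":-0.7,"x":0.0245,"y":0,"z":-0.004,"spin":18},{"fingers":-0.7,"x":0.0275,"y":0,"z":-0.005,"spin":20}]' 12
cat > fins.py <<'E'
from h import *
import sys
def fins(n,save=None):
    p,d,c=shot(n);W,C,u,v=cloud(p,d,c)
    if save:cv2.imwrite(save,cv2.cvtColor(p,cv2.COLOR_RGB2BGR))
    r=np.hypot(W[:,0]-.5702,W[:,1]+.2295);a=np.degrees(np.arctan2(W[:,1]+.2295,W[:,0]-.5702))
    brown=C[:,2]<.5*C[:,0]
    for nm,r0,r1,z0,z1 in(('pointer',.075,.105,.042,.07),('index',.112,.138,.03,.065),('handle',.06,.1,.07,.085)):
        m=(r>r0)&(r<r1)&(W[:,2]>z0)&(W[:,2]<z1)&((a<45)&(a>-45) if nm!='handle' else (a>60)&(a<120))
        q=W[m]
        if len(q)<4: print(n,nm,len(q));continue
        print(n,nm,len(q),q.mean(0).round(4),'ang',np.median(a[m]).round(2),'rect',[np.round(t,4) for t in cv2.minAreaRect(q[:,:2].astype(np.float32))])
for n in sys.argv[1:]:fins(n,f'pics/f_{n}_{get_obs()["time_s"]:.2f}.png')
E
python3 fins.py side top wrist; python3 -c "
from h import *
go(0.5898,-.1478,.063,-15.5)"
```

```text
time_s: 4.15
ee_pos: [0.5746, -0.145, 0.0624]
eef_rot: [-1.57, 0.001, -0.092]
force: [-2.6, 5.0, 3.1]
grip_width: 0.0213
side pointer 93 [ 0.6596 -0.2348  0.0575] ang -3.64 rect [array([ 0.6599, -0.2338]), array([0.0069, 0.0254]), np.float64(87.0699)]
side index 95 [ 0.6911 -0.2591  0.05  ] ang -13.92 rect [array([ 0.6914, -0.2578]), array([0.0087, 0.0217]), np.float64(73.8787)]
side handle 21 [ 0.5912 -0.1534  0.0775] ang 73.74 rect [array([ 0.5899, -0.1529]), array([0.0053, 0.0153]), np.float64(53.5519)]
top pointer 1
top index 17 [ 0.6885 -0.26    0.0533] ang -14.27 rect [array([ 0.69  , -0.2608]), array([0.006 , 0.0224]), np.float64(76.435)]
top handle 0
wrist pointer 369 [ 0.6678 -0.2319  0.0611] ang -1.07 rect [array([ 0.6662, -0.2333]), array([0.0082, 0.0145]), np.float64(82.6888)]
wrist index 900 [ 0.6921 -0.2548  0.0499] ang -11.53 rect [array([ 0.6919, -0.2563]), array([0.0072, 0.0232]), np.float64(79.7097)]
wrist handle 1646 [ 0.5765 -0.1399  0.0787] ang 86.09 rect [array([ 0.5763, -0.1435]), array([0.0213, 0.0458]), np.float64(86.4687)]
t 4.3 pos [ 0.5748 -0.145   0.0624] rpy [-8.995e+01 -1.000e-02 -5.140e+00] F [1.42 6.04 0.85] | x 0.0152 y -0.0006 z -0.0014 spin 10.4
```

Side and wrist agree that about 10.4° remains.

```bash
python3 -m handwheel '[{"fingers":-0.7,"x":0.002,"y":0,"z":0,"spin":1},{"fingers":-0.7,"x":0.005,"y":0,"z":-0.0003,"spin":3},{"fingers":-0.7,"x":0.009,"y":0,"z":-0.0006,"spin":6},{"fingers":-0.7,"x":0.012,"y":0,"z":-0.001,"spin":8},{"fingers":-0.7,"x":0.0145,"y":0,"z":-0.0014,"spin":10},{"fingers":-0.7,"x":0.0152,"y":0,"z":-0.0014,"spin":10.4},{"fingers":-0.7,"x":0.0152,"y":0,"z":-0.0014,"spin":10.4},{"fingers":-0.7,"x":0.0152,"y":0,"z":-0.0014,"spin":10.4},{"fingers":-0.7,"x":0.0152,"y":0,"z":-0.0014,"spin":10.4},{"fingers":-0.7,"x":0.0152,"y":0,"z":-0.0014,"spin":10.4}]'
python3 fins.py side wrist; ls pics; python3 - <<'E'
import cv2,glob,numpy as np
f=sorted(glob.glob('pics/f_wrist*'))[-1];g=sorted(glob.glob('pics/f_side*'))[-1]
a=cv2.imread(f);b=cv2.imread(g)
b=cv2.resize(b[240:340,200:333],(400,300),interpolation=3)
im=np.zeros((600,512,3),np.uint8);im[:300]=a[84:384];im[300:,:400]=b;cv2.imwrite('pics/c2.png',im)
E
```

```text
time_s: 5.3
ee_pos: [0.5897, -0.1473, 0.0624]
eef_rot: [-1.569, 0.0, -0.271]
force: [0.6, 8.6, 2.0]
grip_width: 0.0221
side pointer 94 [ 0.6571 -0.251   0.0577] ang -14.17 rect [array([ 0.6574, -0.2497]), array([0.008 , 0.0255]), np.float64(76.3976)]
side index 98 [ 0.6912 -0.2592  0.0495] ang -13.98 rect [array([ 0.6913, -0.2582]), array([0.0076, 0.0218]), np.float64(75.1106)]
side handle 75 [ 0.5956 -0.1517  0.0788] ang 73.3 rect [array([ 0.5988, -0.1488]), array([0.0209, 0.029 ]), np.float64(71.3124)]
wrist pointer 373 [ 0.6654 -0.249   0.0611] ang -11.2 rect [array([ 0.6641, -0.2503]), array([0.0076, 0.0151]), np.float64(77.3337)]
wrist index 750 [ 0.6911 -0.2549  0.0549] ang -11.59 rect [array([ 0.6919, -0.2568]), array([0.0081, 0.0226]), np.float64(73.4808)]
wrist handle 1645 [ 0.592  -0.1423  0.0786] ang 75.97 rect [array([ 0.5916, -0.1461]), array([0.022 , 0.0462]), np.float64(77.7799)]
c1.png
f_side_4.15.png
f_side_5.30.png
f_top_4.20.png
f_wrist_4.25.png
f_wrist_5.35.png
side0.npz
side0.png
top0.npz
top0.png
w1.png
```

View pics/c2.png

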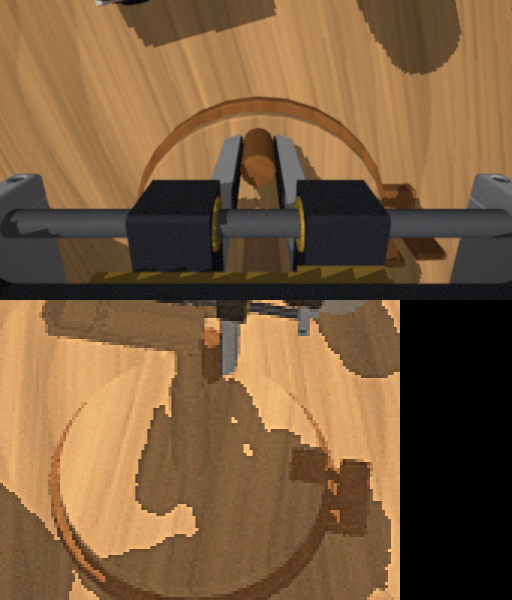

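The fins line up in both views. The side view shows them collinear at about (310,465)→(352,495), and the median angles agree within 0.4°. Next I'll release the handle and rise.

```bash
python3 -m handwheel '[{"fingers":0,"x":0,"y":0,"z":0,"spin":0},{"fingers":0,"x":0,"y":0,"z":0,"spin":0},{"fingers":0,"x":0,"y":0,"z":0,"spin":0},{"fingers":0,"x":0,"y":-0.005,"z":0,"spin":0},{"fingers":0,"x":0,"y":-0.03,"z":0,"spin":0},{"fingers":0.5,"x":0,"y":-0.07,"z":0,"spin":0},{"fingers":0.5,"x":0,"y":-0.11,"z":0,"spin":0},{"fingers":0.5,"x":0,"y":-0.15,"z":0,"spin":0},{"fingers":0.5,"x":0,"y":-0.19,"z":0,"spin":0},{"fingers":0.5,"x":0,"y":-0.23,"z":0,"spin":0}]'
python3 fins.py side;python3 -c "
from h import *
go(.44,.2,.31,3)
go(.519,.2,.31,3)"
```

```text
time_s: 6.4
ee_pos: [0.5892, -0.1485, 0.2947]
eef_rot: [-1.571, -0.001, -0.272]
force: [0.7, -0.2, 0.1]
grip_width: 0.0706
side pointer 94 [ 0.657  -0.251   0.0579] ang -14.15 rect [array([ 0.657 , -0.2508]), array([0.0085, 0.0258]), np.float64(71.7463)]
side index 97 [ 0.6911 -0.2591  0.0495] ang -13.92 rect [array([ 0.6914, -0.2579]), array([0.0064, 0.0221]), np.float64(78.8486)]
side handle 59 [ 0.5919 -0.1492  0.0783] ang 75.12 rect [array([ 0.5926, -0.1464]), array([0.0234, 0.0145]), np.float64(85.6747)]
t 6.45 pos [ 0.5904 -0.1488  0.302 ] rpy [-90.02  -0.56 -15.56] F [-0.1  -0.38  6.65] | x -0.2385 y -0.0080 z 0.2957 spin -18.6
t 6.45 pos [ 0.5904 -0.1488  0.302 ] rpy [-90.02  -0.56 -15.56] F [-0.1  -0.38  6.65] | x -0.1624 y -0.0080 z 0.3169 spin -18.6
```

```bash
python3 -m handwheel '[{"fingers":0.5,"x":-0.008,"y":-0.01,"z":0.015,"spin":0},{"fingers":0.5,"x":-0.03,"y":-0.02,"z":0.05,"spin":-2},{"fingers":0.5,"x":-0.05,"y":-0.03,"z":0.095,"spin":-5},{"fingers":0.5,"x":-0.072,"y":-0.03,"z":0.14,"spin":-8},{"fingers":0.5,"x":-0.094,"y":-0.03,"z":0.185,"spin":-11},{"fingers":0.5,"x":-0.116,"y":-0.03,"z":0.23,"spin":-14},{"fingers":0.5,"x":-0.138,"y":-0.03,"z":0.27,"spin":-17},{"fingers":0.5,"x":-0.153,"y":-0.03,"z":0.3,"spin":-18.6},{"fingers":0.5,"x":-0.161,"y":-0.03,"z":0.315,"spin":-18.6},{"fingers":0.5,"x":-0.162,"y":-0.03,"z":0.317,"spin":-18.6}]'
python3 - <<'E'
from h import *
p,d,c=shot('wrist');cv2.imwrite('pics/w2.png',cv2.cvtColor(p,cv2.COLOR_RGB2BGR))
W,C,u,v=cloud(p,d,c)
def box(x0,x1,y0,y1,z0,z1):return (W[:,0]>x0)&(W[:,0]<x1)&(W[:,1]>y0)&(W[:,1]<y1)&(W[:,2]>z0)&(W[:,2]<z1)
for nm,m in [('tab top',box(.47,.57,.15,.25,.255,.272)),('bar',box(.47,.57,.13,.27,.2,.213)&(abs(C[:,0]-C[:,2])<25)),('arm',box(.54,.62,.15,.25,.19,.21))]:
    q=W[m]
    if len(q)>5:print(nm,len(q),q.mean(0).round(4),[np.round(t,4) for t in cv2.minAreaRect(q[:,:2].astype(np.float32))])
go(.519,.2,.246,3)
E
```

```text
time_s: 7.45
ee_pos: [0.5172, 0.2025, 0.3216]
eef_rot: [-1.571, 0.002, 0.056]
force: [1.0, -0.2, 0.4]
grip_width: 0.0704
tab top 820 [0.5197 0.2063 0.263 ] [array([0.5202, 0.2044]), array([0.0135, 0.0462]), np.float64(2.9361)]
bar 403 [0.5186 0.2306 0.2093] [array([0.5195, 0.2057]), array([0.0097, 0.1152]), np.float64(2.424)]
arm 1912 [0.573  0.2071 0.2002] [array([0.5729, 0.2061]), array([0.0637, 0.0364]), np.float64(2.7883)]
t 7.5 pos [0.5176 0.2015 0.3217] rpy [-9.002e+01  8.000e-02  3.150e+00] F [ 0.01 -0.44 -0.32] | x 0.0013 y 0.0757 z -0.0016 spin 0.2
```

View pics/w2.png

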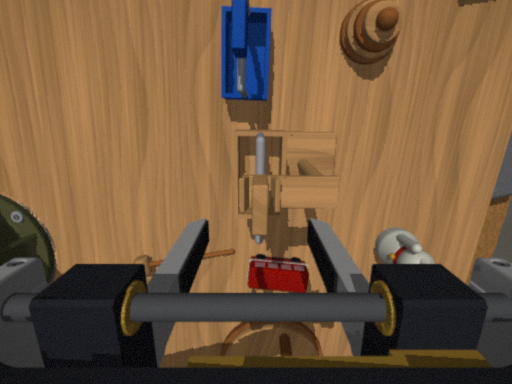

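The tab is at px (260,207), between the jaws, and measures (.5195,.203), z .263, yaw 2.9°. All of that fits, so I'll descend and pinch.

```bash
python3 -m handwheel '[{"fingers":0.5,"x":0.002,"y":0.012,"z":0.002,"spin":0.2},{"fingers":0.5,"x":0.002,"y":0.035,"z":0.002,"spin":0.2},{"fingers":0.5,"x":0.002,"y":0.06,"z":0.002,"spin":0.2},{"fingers":0.5,"x":0.002,"y":0.074,"z":0.002,"spin":0.2},{"fingers":0.2,"x":0.002,"y":0.0775,"z":0.002,"spin":0.2},{"fingers":-0.4,"x":0.002,"y":0.0775,"z":0.002,"spin":0.2},{"fingers":-0.9,"x":0.002,"y":0.0775,"z":0.002,"spin":0.2},{"fingers":-0.9,"x":0.002,"y":0.0775,"z":0.002,"spin":0.2},{"fingers":-0.9,"x":0.002,"y":0.0775,"z":0.002,"spin":0.2},{"fingers":-0.9,"x":0.002,"y":0.0775,"z":0.002,"spin":0.2}]' 40
python3 -m handwheel '[{"fingers":-0.9,"x":0,"y":0,"z":0,"spin":0},{"fingers":-0.9,"x":0,"y":0,"z":0,"spin":0},{"fingers":-0.9,"x":0,"y":0,"z":0,"spin":0},{"fingers":-0.9,"x":0,"y":0,"z":0,"spin":0},{"fingers":-0.9,"x":0,"y":0,"z":0,"spin":0},{"fingers":-0.9,"x":0,"y":0,"z":0,"spin":0},{"fingers":-0.9,"x":0,"y":0,"z":0,"spin":0},{"fingers":-0.9,"x":0,"y":0,"z":0,"spin":0},{"fingers":-0.9,"x":0,"y":-0.002,"z":0,"spin":0},{"fingers":-0.9,"x":0,"y":-0.004,"z":0,"spin":0}]'
python3 -c "
from h import *
go(.519,.2,.27,3);print(get_obs()['moment'],get_obs()['grip_width'])"
```

```text
time_s: 8.5
ee_pos: [0.5205, 0.2026, 0.2453]
eef_rot: [-1.571, -0.001, 0.05]
force: [-0.0, -0.2, -0.8]
grip_width: 0.0259
time_s: 9.5
ee_pos: [0.5203, 0.2024, 0.2484]
eef_rot: [-1.571, 0.001, 0.05]
force: [0.2, -0.2, -4.6]
grip_width: 0.0138
t 9.5 pos [0.5203 0.2024 0.2484] rpy [-9.002e+01  5.000e-02  2.840e+00] F [ 0.16 -0.19 -4.62] | x -0.0015 y -0.0216 z -0.0023 spin -0.2
[-0.03107937  0.0741285   0.01908544] 0.013784966248313017
```

The gondola is gripped: the width is 13.8 mm and the force is -4.6 N, so it weighs about 0.42 kg. I'll raise the bar above the lips and back out toward -x.

```bash
python3 -m handwheel '[{"fingers":-0.9,"x":0,"y":-0.005,"z":0,"spin":0},{"fingers":-0.9,"x":0,"y":-0.014,"z":0,"spin":0},{"fingers":-0.9,"x":0,"y":-0.024,"z":0,"spin":0},{"fingers":-0.9,"x":0,"y":-0.032,"z":0,"spin":0},{"fingers":-0.9,"x":-0.002,"y":-0.036,"z":0,"spin":0},{"fingers":-0.9,"x":-0.012,"y":-0.036,"z":0,"spin":0},{"fingers":-0.9,"x":-0.03,"y":-0.036,"z":0,"spin":0},{"fingers":-0.9,"x":-0.05,"y":-0.036,"z":0,"spin":0},{"fingers":-0.9,"x":-0.068,"y":-0.036,"z":0,"spin":0},{"fingers":-0.9,"x":-0.082,"y":-0.036,"z":-0.002,"spin":0}]'
python3 - <<'E'
from h import *
def arm(W,nm,x0,x1,y0,y1,c,th):
    # points in arm frame, along = distance from axis
    e=np.array([np.cos(th),np.sin(th)]);q=W[(W[:,2]>.18)&(W[:,2]<.225)];r=q[:,:2]-c
    s=r@e;t=r@np.array([-e[1],e[0]])
    for a,b in((.0,.05),(.065,.085)):
        m=(s>a)&(s<b)&(abs(t)<.03);print(nm,a,m.sum(),np.median(q[m,2]).round(4) if m.any() else '','t-mid',((t[m].min()+t[m].max())/2).round(4) if m.any() else '')
    m=(s>-.02)&(s<.12)&(abs(t)<.03);rr=cv2.minAreaRect(q[m,:2].astype(np.float32));print(nm,[np.round(k,4) for k in rr])
for n in('top','side'):
    p,d,c=shot(n);W,*_=cloud(p,d,c)
    arm(W,n+' stand',0,0,0,0,np.array([.594,.205]),np.radians(182.9))
    arm(W,n+' tt',0,0,0,0,np.array([.5705,-.230]),np.radians(166.3))
go(.43,-.19,.285,-14)
go(.4976,-.2122,.285,-13.7)
E
```

```text
time_s: 10.5
ee_pos: [0.4369, 0.1964, 0.2846]
eef_rot: [-1.571, 0.001, 0.05]
force: [-0.2, -0.5, -3.9]
grip_width: 0.0138
top stand 0.0 110 0.198 t-mid 0.0025
top stand 0.065 23 0.1985 t-mid 0.0131
top stand [array([0.55  , 0.1992]), array([0.1039, 0.0346]), np.float64(4.9028)]
top tt 0.0 177 0.1956 t-mid 0.002
top tt 0.065 73 0.1951 t-mid 0.0018
top tt [array([ 0.5265, -0.221 ]), array([0.0362, 0.1062]), np.float64(75.916)]
side stand 0.0 154 0.2004 t-mid -0.001
side stand 0.065 58 0.2005 t-mid -0.0003
side stand [array([0.5514, 0.2038]), array([0.1056, 0.0383]), np.float64(3.6832)]
side tt 0.0 387 0.1971 t-mid -0.0016
side tt 0.065 154 0.1968 t-mid -0.0022
side tt [array([ 0.5282, -0.2176]), array([0.0385, 0.1065]), np.float64(76.0622)]
t 10.6 pos [0.4369 0.1963 0.285 ] rpy [-90.     0.     2.88] F [-0.29 -0.06 -5.46] | x -0.0263 y 0.0000 z -0.3855 spin 16.9
t 10.6 pos [0.4369 0.1963 0.285 ] rpy [-90.     0.     2.88] F [-0.29 -0.06 -5.46] | x 0.0401 y 0.0000 z -0.4110 spin 16.6
```

```bash
python3 -m handwheel '[{"fingers":-0.9,"x":-0.001,"y":0,"z":-0.008,"spin":0},{"fingers":-0.9,"x":-0.003,"y":0,"z":-0.026,"spin":1},{"fingers":-0.9,"x":-0.006,"y":0,"z":-0.052,"spin":3},{"fingers":-0.9,"x":-0.01,"y":0,"z":-0.082,"spin":5},{"fingers":-0.9,"x":-0.014,"y":0,"z":-0.115,"spin":7},{"fingers":-0.9,"x":-0.018,"y":0,"z":-0.15,"spin":9},{"fingers":-0.9,"x":-0.022,"y":0,"z":-0.185,"spin":11},{"fingers":-0.9,"x":-0.026,"y":0,"z":-0.22,"spin":13},{"fingers":-0.9,"x":-0.03,"y":0,"z":-0.25,"spin":15},{"fingers":-0.9,"x":-0.034,"y":0,"z":-0.275,"spin":16.5}]'
python3 -c "
from h import *
go(.41,-.19,.285,-13.9)"
```

```text
time_s: 11.6
ee_pos: [0.418, -0.0821, 0.2848]
eef_rot: [-1.571, 0.0, -0.241]
force: [0.6, 1.2, -3.8]
grip_width: 0.0137
t 11.6 pos [ 0.418  -0.0821  0.2848] rpy [-9.001e+01  1.000e-02 -1.380e+01] F [ 0.62  1.22 -3.82] | x 0.0180 y -0.0002 z -0.1067 spin 0.1
```

```bash
python3 -m handwheel '[{"fingers":-0.9,"x":0.003,"y":0,"z":-0.02,"spin":0.1},{"fingers":-0.9,"x":0.006,"y":0,"z":-0.04,"spin":0.1},{"fingers":-0.9,"x":0.01,"y":0,"z":-0.06,"spin":0.1},{"fingers":-0.9,"x":0.013,"y":0,"z":-0.078,"spin":0.1},{"fingers":-0.9,"x":0.016,"y":0,"z":-0.092,"spin":0.1},{"fingers":-0.9,"x":0.018,"y":0,"z":-0.102,"spin":0.1},{"fingers":-0.9,"x":0.018,"y":0,"z":-0.1065,"spin":0.1},{"fingers":-0.9,"x":0.018,"y":0,"z":-0.1065,"spin":0.1},{"fingers":-0.9,"x":0.018,"y":0,"z":-0.1065,"spin":0.1},{"fingers":-0.9,"x":0.018,"y":0,"z":-0.1065,"spin":0.1}]'
python3 - <<'E'
from h import *
p,d,c=shot('side');W,C,u,v=cloud(p,d,c)
t=get_obs()['ee_pos'];
m=(abs(W[:,0]-t[0])<.08)&(abs(W[:,1]-t[1])<.09)
for z0,z1,nm in((.235,.255,'bar'),(.11,.16,'cabin'),(.255,.28,'tab')):
    q=W[m&(W[:,2]>z0)&(W[:,2]<z1)];print(nm,len(q),q.mean(0).round(4),q.min(0).round(4),q.max(0).round(4))
cv2.imwrite('pics/c3.png',cv2.cvtColor(cv2.resize(p[140:340,130:330],(600,600),interpolation=3),cv2.COLOR_RGB2BGR))
go(.497,-.212,.285,-13.9);print(get_obs()['moment'])
E
```

```text
time_s: 12.6
ee_pos: [0.4107, -0.1872, 0.285]
eef_rot: [-1.571, -0.0, -0.239]
force: [0.2, -0.4, -3.8]
grip_width: 0.0136
bar 178 [ 0.4092 -0.2041  0.2474] [ 0.3949 -0.243   0.2355] [ 0.4292 -0.1283  0.2547]
cabin 1550 [ 0.4118 -0.1866  0.1343] [ 0.3637 -0.2525  0.1144] [ 0.4596 -0.1233  0.16  ]
tab 111 [ 0.4121 -0.2017  0.2715] [ 0.3913 -0.2101  0.2594] [ 0.4316 -0.1823  0.28  ]
t 12.65 pos [ 0.4107 -0.1872  0.285 ] rpy [-9.000e+01 -1.000e-02 -1.372e+01] F [ 0.29  0.86 -4.19] | x 0.0897 y 0.0000 z -0.0036 spin 0.2
[-0.06743636  0.12297256  0.00460735]
```

View pics/c3.png

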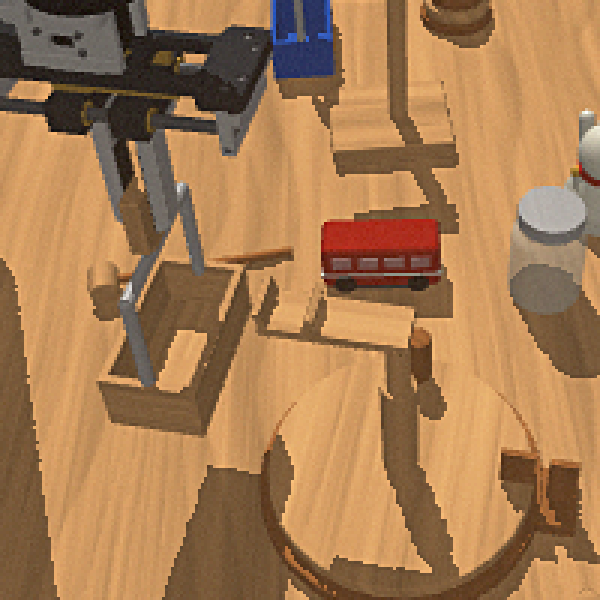

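The gondola hangs level in the grip, with its bar at px (160,245). The open end of the hook is at (265,300) and the fins are still in line. I'll go in above the lips, then down to about 4 mm over the expected seat.

```bash
python3 -m handwheel '[{"fingers":-0.9,"x":0.003,"y":0,"z":-0.001,"spin":0.2},{"fingers":-0.9,"x":0.01,"y":0,"z":-0.002,"spin":0.2},{"fingers":-0.9,"x":0.022,"y":0,"z":-0.003,"spin":0.2},{"fingers":-0.9,"x":0.038,"y":0,"z":-0.0036,"spin":0.2},{"fingers":-0.9,"x":0.054,"y":0,"z":-0.0036,"spin":0.2},{"fingers":-0.9,"x":0.069,"y":0,"z":-0.0036,"spin":0.2},{"fingers":-0.9,"x":0.08,"y":0,"z":-0.0036,"spin":0.2},{"fingers":-0.9,"x":0.087,"y":0,"z":-0.0036,"spin":0.2},{"fingers":-0.9,"x":0.0897,"y":0,"z":-0.0036,"spin":0.2},{"fingers":-0.9,"x":0.0897,"y":0,"z":-0.0036,"spin":0.2}]'
python3 - <<'E'
from h import *
W=[]
for n in('top','side'):
    p,d,c=shot(n);w,C,u,v=cloud(p,d,c);e=np.array([np.cos(np.radians(-13.9)),np.sin(np.radians(-13.9))])
    r=w[:,:2]-np.array([.497,-.212]);s=r@e;t=r@np.array([-e[1],e[0]])
    for nm,z0,z1,tt in(('bar',.236,.252,.06),('lips',.205,.216,.02),('tab',.255,.272,.03)):
        m=(w[:,2]>z0)&(w[:,2]<z1)&(abs(t)<tt)&(abs(s)<.03)
        if m.sum()>3:print(n,nm,m.sum(),'s',s[m].min().round(4),np.median(s[m]).round(4),s[m].max().round(4),'t',t[m].min().round(4),t[m].max().round(4),'z',np.median(w[m,2]).round(4))
    if n=='side':
        a=p
cv2.imwrite('pics/c4.png',cv2.cvtColor(cv2.resize(a[180:330,180:340],(640,600),interpolation=3),cv2.COLOR_RGB2BGR))
go(.497,-.212,.247,-13.9)
E
```

```text
time_s: 13.65
ee_pos: [0.497, -0.2125, 0.2848]
eef_rot: [-1.571, 0.0, -0.244]
force: [-0.4, 0.6, -4.1]
grip_width: 0.0138
top bar 17 s -0.0055 -0.002 0.0043 t 0.0395 0.0566 z 0.2473
side bar 137 s -0.0046 0.002 0.0051 t -0.0574 0.0569 z 0.2483
side lips 78 s -0.0217 0.0163 0.0214 t -0.0171 0.0188 z 0.2107
side tab 51 s -0.015 0.0028 0.0105 t -0.0225 -0.0039 z 0.2664
t 13.75 pos [ 0.4967 -0.2124  0.285 ] rpy [-90.    -0.   -13.96] F [-0.5  -1.02 -4.56] | x 0.0002 y 0.0380 z 0.0005 spin -0.1
```

View pics/c4.png

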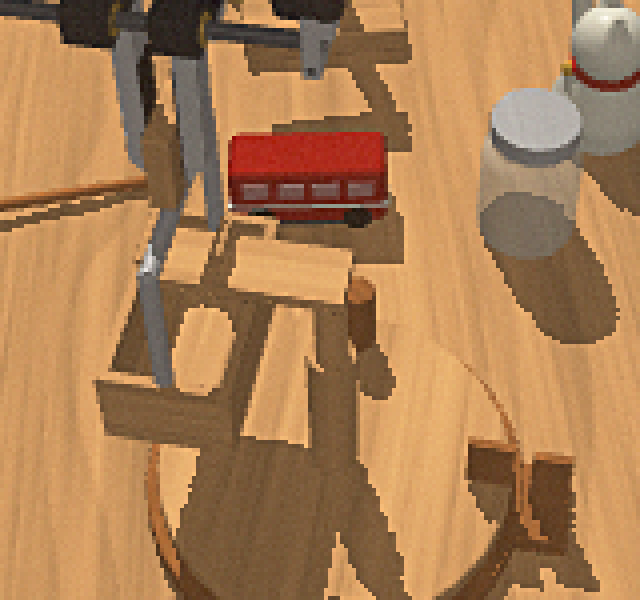

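The bar is centred between the lips (s ±.0215) and laterally in the side view. I'll lower it to 5 mm above the expected contact.

```bash
python3 -m handwheel '[{"fingers":-0.9,"x":0,"y":0.002,"z":0.0003,"spin":0},{"fingers":-0.9,"x":0,"y":0.007,"z":0.0003,"spin":0},{"fingers":-0.9,"x":0,"y":0.013,"z":0.0003,"spin":0},{"fingers":-0.9,"x":0,"y":0.019,"z":0.0003,"spin":0},{"fingers":-0.9,"x":0,"y":0.025,"z":0.0003,"spin":0},{"fingers":-0.9,"x":0,"y":0.03,"z":0.0003,"spin":0},{"fingers":-0.9,"x":0,"y":0.034,"z":0.0003,"spin":0},{"fingers":-0.9,"x":0,"y":0.037,"z":0.0003,"spin":0},{"fingers":-0.9,"x":0,"y":0.038,"z":0.0003,"spin":0},{"fingers":-0.9,"x":0,"y":0.038,"z":0.0003,"spin":0}]'
python3 -m handwheel '[{"fingers":-0.9,"x":0,"y":0.0003,"z":0,"spin":0},{"fingers":-0.9,"x":0,"y":0.0006,"z":0,"spin":0},{"fingers":-0.9,"x":0,"y":0.0009,"z":0,"spin":0},{"fingers":-0.9,"x":0,"y":0.0012,"z":0,"spin":0},{"fingers":-0.9,"x":0,"y":0.0015,"z":0,"spin":0},{"fingers":-0.9,"x":0,"y":0.0018,"z":0,"spin":0},{"fingers":-0.9,"x":0,"y":0.002,"z":0,"spin":0},{"fingers":-0.9,"x":0,"y":0.002,"z":0,"spin":0},{"fingers":-0.9,"x":0,"y":0.002,"z":0,"spin":0},{"fingers":-0.9,"x":0,"y":0.002,"z":0,"spin":0}]'
```

```text
time_s: 14.75
ee_pos: [0.497, -0.2122, 0.2469]
eef_rot: [-1.571, -0.0, -0.244]
force: [-0.5, 0.6, -4.3]
grip_width: 0.0141
time_s: 15.75
ee_pos: [0.497, -0.2122, 0.245]
eef_rot: [-1.571, -0.0, -0.244]
force: [-0.9, 0.5, -4.8]
grip_width: 0.0137
```

```bash
python3 -m handwheel '[{"fingers":-0.9,"x":0,"y":0.0002,"z":0,"spin":0},{"fingers":-0.9,"x":0,"y":0.0004,"z":0,"spin":0},{"fingers":-0.9,"x":0,"y":0.0006,"z":0,"spin":0},{"fingers":-0.9,"x":0,"y":0.0008,"z":0,"spin":0},{"fingers":-0.9,"x":0,"y":0.001,"z":0,"spin":0},{"fingers":-0.9,"x":0,"y":0.0012,"z":0,"spin":0},{"fingers":-0.9,"x":0,"y":0.0014,"z":0,"spin":0},{"fingers":-0.9,"x":0,"y":0.0015,"z":0,"spin":0},{"fingers":-0.9,"x":0,"y":0.0015,"z":0,"spin":0},{"fingers":-0.9,"x":0,"y":0.0015,"z":0,"spin":0}]'
python3 -m handwheel '[{"fingers":-0.9,"x":0,"y":0.0001,"z":0,"spin":0},{"fingers":-0.9,"x":0,"y":0.0002,"z":0,"spin":0},{"fingers":-0.9,"x":0,"y":0.0003,"z":0,"spin":0},{"fingers":-0.9,"x":0,"y":0.0004,"z":0,"spin":0},{"fingers":-0.9,"x":0,"y":0.0005,"z":0,"spin":0},{"fingers":-0.9,"x":0,"y":0.0006,"z":0,"spin":0},{"fingers":-0.9,"x":0,"y":0.0007,"z":0,"spin":0},{"fingers":-0.9,"x":0,"y":0.0008,"z":0,"spin":0},{"fingers":-0.9,"x":0,"y":0.0008,"z":0,"spin":0},{"fingers":-0.9,"x":0,"y":0.0008,"z":0,"spin":0}]'
```

```text
time_s: 16.75
ee_pos: [0.497, -0.2122, 0.2434]
eef_rot: [-1.571, 0.0, -0.244]
force: [-0.3, -0.3, -3.5]
grip_width: 0.0138
time_s: 17.75
ee_pos: [0.497, -0.2122, 0.2427]
eef_rot: [-1.571, 0.0, -0.244]
force: [-0.1, 0.0, -4.6]
grip_width: 0.0134
```

```bash
python3 -m handwheel '[{"fingers":-0.9,"x":0,"y":0.0002,"z":0,"spin":0},{"fingers":-0.9,"x":0,"y":0.0004,"z":0,"spin":0},{"fingers":-0.9,"x":0,"y":0.0006,"z":0,"spin":0},{"fingers":-0.9,"x":0,"y":0.0008,"z":0,"spin":0},{"fingers":-0.9,"x":0,"y":0.0008,"z":0,"spin":0},{"fingers":-0.9,"x":0,"y":0.0008,"z":0,"spin":0},{"fingers":-0.9,"x":0,"y":0.0008,"z":0,"spin":0},{"fingers":-0.9,"x":0,"y":0.0008,"z":0,"spin":0},{"fingers":-0.9,"x":0,"y":0.0008,"z":0,"spin":0},{"fingers":-0.9,"x":0,"y":0.0008,"z":0,"spin":0}]'
```

```text
time_s: 18.75
ee_pos: [0.4969, -0.2122, 0.2418]
eef_rot: [-1.571, 0.0, -0.244]
force: [0.3, -1.4, -3.9]
grip_width: 0.0139
```

```bash
python3 -m handwheel '[{"fingers":-0.9,"x":0,"y":0.0002,"z":0,"spin":0},{"fingers":-0.9,"x":0,"y":0.0004,"z":0,"spin":0},{"fingers":-0.9,"x":0,"y":0.0006,"z":0,"spin":0},{"fingers":-0.9,"x":0,"y":0.0008,"z":0,"spin":0},{"fingers":-0.9,"x":0,"y":0.0008,"z":0,"spin":0},{"fingers":-0.9,"x":0,"y":0.0008,"z":0,"spin":0},{"fingers":-0.9,"x":0,"y":0.0008,"z":0,"spin":0},{"fingers":-0.9,"x":0,"y":0.0008,"z":0,"spin":0},{"fingers":-0.9,"x":0,"y":0.0008,"z":0,"spin":0},{"fingers":-0.9,"x":0,"y":0.0008,"z":0,"spin":0}]'
```

```text
time_s: 19.75
ee_pos: [0.497, -0.2122, 0.2417]
eef_rot: [-1.571, -0.001, -0.244]
force: [-2.8, 1.6, 4.9]
grip_width: 0.0138
```

Contact: the force went from -4.3 to +4.9 N at TCP z .2417, so the seat is at about .197, matching the depth estimate. I'll ease off the surplus pressure so that the hook carries just the weight.

```bash
python3 -m handwheel '[{"fingers":-0.9,"x":0,"y":-0.0001,"z":0,"spin":0},{"fingers":-0.9,"x":0,"y":-0.0002,"z":0,"spin":0},{"fingers":-0.9,"x":0,"y":-0.0003,"z":0,"spin":0},{"fingers":-0.9,"x":0,"y":-0.0003,"z":0,"spin":0},{"fingers":-0.9,"x":0,"y":-0.0003,"z":0,"spin":0},{"fingers":-0.9,"x":0,"y":-0.0003,"z":0,"spin":0},{"fingers":-0.9,"x":0,"y":-0.0003,"z":0,"spin":0},{"fingers":-0.9,"x":0,"y":-0.0003,"z":0,"spin":0},{"fingers":-0.9,"x":0,"y":-0.0003,"z":0,"spin":0},{"fingers":-0.9,"x":0,"y":-0.0003,"z":0,"spin":0}]' 40
python3 fins.py side
```

```text
time_s: 20.75
ee_pos: [0.497, -0.2122, 0.2417]
eef_rot: [-1.571, -0.0, -0.244]
force: [-2.6, 1.0, 4.8]
grip_width: 0.014
side pointer 93 [ 0.6571 -0.2509  0.0579] ang -14.22 rect [array([ 0.6574, -0.2499]), array([0.0074, 0.0255]), np.float64(74.867)]
side index 99 [ 0.6911 -0.259   0.0491] ang -13.89 rect [array([ 0.6915, -0.258 ]), array([0.0077, 0.022 ]), np.float64(80.8928)]
side handle 65 [ 0.5867 -0.1513  0.0786] ang 75.55 rect [array([ 0.5717, -0.1576]), array([0.0638, 0.0209]), np.float64(28.8419)]
```

```bash
python3 -m handwheel '[{"fingers":-0.68,"x":0,"y":0,"z":0,"spin":0},{"fingers":-0.64,"x":0,"y":0,"z":0,"spin":0},{"fingers":-0.6,"x":0,"y":0,"z":0,"spin":0},{"fingers":-0.5,"x":0,"y":0,"z":0,"spin":0},{"fingers":-0.4,"x":0,"y":0,"z":0,"spin":0},{"fingers":-0.2,"x":0,"y":0,"z":0,"spin":0},{"fingers":0,"x":0,"y":0,"z":0,"spin":0},{"fingers":0,"x":0,"y":0,"z":0,"spin":0},{"fingers":0,"x":0,"y":0,"z":0,"spin":0},{"fingers":0,"x":0,"y":0,"z":0,"spin":0}]'
```

```text
time_s: 21.8
ee_pos: [0.497, -0.2122, 0.2413]
eef_rot: [-1.571, -0.0, -0.244]
force: [0.1, 0.1, 0.6]
grip_width: 0.0469
```

```bash
python3 -m handwheel '[{"fingers":0,"x":0,"y":-0.006,"z":0,"spin":0},{"fingers":0,"x":0,"y":-0.02,"z":0,"spin":0},{"fingers":0,"x":0,"y":-0.04,"z":0,"spin":0},{"fingers":0,"x":0,"y":-0.06,"z":0,"spin":0},{"fingers":0,"x":0,"y":-0.08,"z":0,"spin":0},{"fingers":0,"x":0,"y":-0.1,"z":0,"spin":0},{"fingers":0,"x":-0.02,"y":-0.115,"z":0,"spin":0},{"fingers":0,"x":-0.045,"y":-0.125,"z":0,"spin":0},{"fingers":0,"x":-0.07,"y":-0.13,"z":0,"spin":0},{"fingers":0,"x":-0.08,"y":-0.13,"z":0,"spin":0}]'
python3 -m handwheel '[{"fingers":0,"x":-0.02,"y":0,"z":0,"spin":0},{"fingers":0,"x":-0.04,"y":0,"z":0,"spin":0},{"fingers":0,"x":-0.06,"y":0,"z":0,"spin":0},{"fingers":0,"x":-0.07,"y":0,"z":0,"spin":0},{"fingers":0,"x":-0.07,"y":0,"z":0,"spin":0},{"fingers":0,"x":-0.07,"y":0,"z":0,"spin":0},{"fingers":0,"x":-0.07,"y":0,"z":0,"spin":0},{"fingers":0,"x":-0.07,"y":0,"z":0,"spin":0},{"fingers":0,"x":-0.07,"y":0,"z":0,"spin":0},{"fingers":0,"x":-0.07,"y":0,"z":0,"spin":0}]'
cat > chk.py <<'E'
from h import *
for n in('top','side'):
    p,d,c=shot(n);w,C,u,v=cloud(p,d,c);e=np.array([np.cos(np.radians(-13.9)),np.sin(np.radians(-13.9))])
    r=w[:,:2]-np.array([.497,-.212]);s=r@e;t=r@np.array([-e[1],e[0]])
    for nm,z0,z1,tt in(('bar',.194,.212,.06),('tab',.22,.272,.03),('cabin rim',.112,.126,.07)):
        m=(w[:,2]>z0)&(w[:,2]<z1)&(abs(t)<tt)&(abs(s)<.045)
        if nm=='bar':m&=abs(C[:,0]-C[:,2])<25
        if m.sum()>3:
            q=w[m];print(n,nm,m.sum(),'s',s[m].min().round(4),np.median(s[m]).round(4),s[m].max().round(4),'t',t[m].min().round(4),t[m].max().round(4),'z',q[:,2].min().round(4),q[:,2].max().round(4))
            if nm=='cabin rim':print('  tilt slope (deg) along s,t',np.degrees(np.linalg.lstsq(np.c_[s[m],t[m],np.ones(m.sum())],q[:,2],rcond=None)[0][:2]).round(2))
    cv2.imwrite(f'pics/end_{n}.png',cv2.cvtColor(p,cv2.COLOR_RGB2BGR))
    cr=p[180:330,180:340] if n=='side' else p[140:260,110:380]
    cv2.imwrite(f'pics/endc_{n}.png',cv2.cvtColor(cv2.resize(cr,None,fx=3 if n=='side' else 2.5,fy=3 if n=='side' else 2.5,interpolation=3),cv2.COLOR_RGB2BGR))
a=cv2.imread('pics/endc_side.png');b=cv2.imread('pics/end_top.png')[140:260,110:380];b=cv2.resize(b,(320,142));im=np.zeros((600,490,3),np.uint8);im[:450,:480]=a[:450,:480];im[455:597,:320]=b;cv2.imwrite('pics/c5.png',im)
E
python3 chk.py; python3 fins.py side top
```

```text
time_s: 22.8
ee_pos: [0.4182, -0.1926, 0.3729]
eef_rot: [-1.571, -0.002, -0.244]
force: [-0.7, 0.1, 0.2]
grip_width: 0.0471
time_s: 23.8
ee_pos: [0.3515, -0.176, 0.3712]
eef_rot: [-1.571, 0.0, -0.244]
force: [-0.0, 0.4, -0.6]
grip_width: 0.0468
top bar 56 s -0.0059 -0.0008 0.0039 t -0.0592 0.0548 z 0.1977 0.2107
top tab 113 s -0.0085 -0.004 0.0063 t -0.0245 0.0218 z 0.2205 0.2645
top cabin rim 130 s -0.0366 -0.0114 0.0337 t -0.0602 0.0578 z 0.112 0.1256
  tilt slope (deg) along s,t [ 0.3  -0.27]
side bar 144 s -0.0045 0.0023 0.0055 t -0.0574 0.0572 z 0.1947 0.2101
side tab 307 s -0.0067 0.0041 0.0081 t -0.0227 0.0242 z 0.2201 0.2619
side cabin rim 405 s -0.0355 0.0038 0.0352 t -0.0593 0.0379 z 0.1124 0.125
  tilt slope (deg) along s,t [-0.49  1.22]
side pointer 97 [ 0.657  -0.251   0.0573] ang -14.26 rect [array([ 0.6574, -0.2496]), array([0.0075, 0.0255]), np.float64(75.1976)]
side index 93 [ 0.6911 -0.259   0.05  ] ang -13.97 rect [array([ 0.6914, -0.2577]), array([0.0074, 0.0217]), np.float64(73.9374)]
side handle 63 [ 0.5882 -0.1506  0.0787] ang 75.26 rect [array([ 0.5733, -0.159 ]), array([0.0625, 0.0199]), np.float64(33.7636)]
top pointer 18 [ 0.6534 -0.2517  0.0604] ang -14.97 rect [array([ 0.6546, -0.2527]), array([0.0059, 0.0252]), np.float64(77.2333)]
top index 16 [ 0.6883 -0.26    0.0548] ang -14.3 rect [array([ 0.689 , -0.2603]), array([0.006 , 0.0204]), np.float64(75.912)]
top handle 31 [ 0.5861 -0.1505  0.0768] ang 77.23 rect [array([ 0.5646, -0.1505]), array([0.0654, 0.0216]), np.float64(0.3001)]
```

View pics/c5.png

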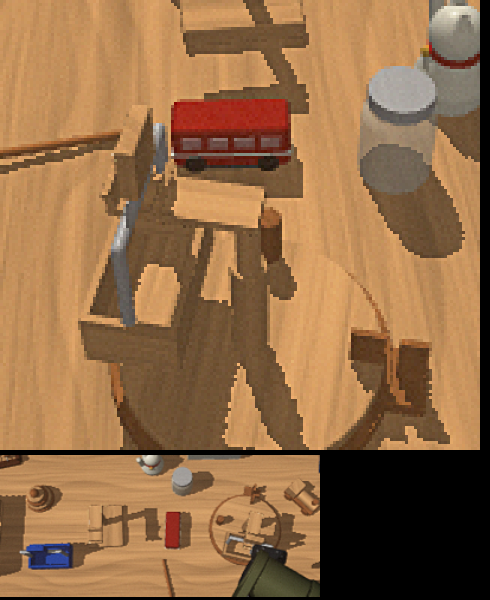

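```bash
python3 -c "
from station import workorder;print(workorder.hand_in())"
```

```text
the job is handed in; nothing more can be done
None
```

The job is done and handed in at about 24 s of the 72 s allowed; no verdict was reported.

- **Turntable:** I turned it by its handle through about 30° until the fins lined up. After the gondola was hung, pointer and index agreed within about 0.3° in the side view. The coarser top view gave 0.7°. Either is about 1 mm or less at the rim.
- **Gondola:** I carried the wooden one level from the stand to the turntable hook and lowered it in small steps. At contact the tool force went from -4.3 to +4.9 N. That puts the seat at about 197 mm, which matches the camera estimate. The hook had the full weight before I opened the jaws.
- **Easing off:** A 0.3 mm upward correction meant to relieve the pressing force left it unchanged at 4.8 N. It fell to about zero on release.
- **Last pictures:** The bar sits about mid-seat and mid-width, with the arm clear of everything.
- **Level:** The cabin measured level to about 0.5° in most fits. One fit, on the side view's partly hidden rim, gave 1.2° along the bar. The top view gave 0.3° there, so I put that down to the view.
- **Bystanders:** The arm did not touch the other toys or the blue look-alike. The last pictures show them in place by eye; I did not measure them.

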